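Let the nutmeg into the lever-lid spice box

ROBOT

A 6-joint arm with a two-finger parallel gripper is mounted at the origin on the work surface. World frame = base frame: x ahead of the robot, y to its left, z up, the work surface at z = 0. Lengths are in m, angles in rad, forces in N, time in s.
With the tool pointing down it reaches from about 0.35 to 0.775 m from the base axis. Payload 7.3 kg.
Tool frame: the origin (TCP) lies on the centre line of the jaws, within the pads' length; the fingertips stand 11 mm ahead of it and the grasp point (between the pads) lies 8 mm behind it; z points along the fingers, y is the direction in which the jaws open and shut (so a half turn about z gives the same grasp; the last joint's range is limited). The gripper opens to 92 mm and grips with 3 to 60 N. Pads are 19 mm wide; open, the fingers measure 130 mm over their backs; the gripper's body (75 mm by 190 mm) begins 47 mm behind the grasp point.
Start: joints at [1.006, 0.342, 1.524, -0, 1.275, -0.146], TCP at [0.213, 0.48, 0.238] pointing down, gripper open.
Joint ranges: [-2.53, 2.53], [-0.77, 2.02], [0.04, 2.7], [-1, 4.14], [0.28, 2.66], [-3.11, 3.11]. Speed limits (rad/s): [2.57, 2.57, 3.14, 3.14, 3.14, 3.14].

INTERFACE

Orientations are given as [roll, pitch, yaw] about the fixed x, y, z axes, in that order (R = Rz(yaw) Ry(pitch) Rx(roll)).
In Python, from cell import robot gives the robot as it stands.
- The arm moves only by the tool jog_arm, never from a script. Its argument "deltas" is one flat list of numbers, 6 for each row, row after row: the shift along the world's x, y, z in units of 0.1 m (1.0 is 0.1 m), then the turn, a rotation vector about the world's x, y, z in units of 90 degrees (1.0 is 90 degrees). A call has 1 to 5 rows; each row is the pose to reach, as a shift and turn from the pose commanded when the call began; what a row does not reach only later rows make up. A row lasts 1/12 s, in which the tool goes at most 41.7 mm and 7.16 degrees, less where a joint would pass 70% of its speed; a pose out of reach is approached as far as the arm can. A call with a number of a shift or a turn outside -1 to 1 is refused whole. A call with a gripper value outside its range is refused whole. "claw" is the opening, from 0 (shut) to 1 (fully open), set as the call begins (left out, the last holds). The fingers move at their own pace and stop on an object; "newtons" is the grip in N (left out, the last holds). Time passes only in rows, so rows that repeat a pose let the fingers close. It gives the time, the measured TCP pose, the force and the opening at its end, in the units of the state.
- robot.observe(): the state, without advancing time (a new reading comes with each control period).
- robot.read_camera(name): name is "side" or "top"; returns the picture (400x640x3 uint8, red, green, blue); there is no depth.
- robot.camera_params(name): a dict with "fx", "fy", "cx", "cy" (pixels), "k1" (the pictures are not rectified: a ray, as slopes to the right and down, at radius r is drawn at 1 + k1 r^2 times it, then the intrinsics apply), "R" (3x3) and "t" (3): a world point X has camera coordinates R X + t. Camera axes: x right, y down, z forward; pixel columns grow to the right and rows downward; lengths in m; the calibration is good to about 2 mm. A picture is of the moment at which its call begins. camera_params takes no time and is no camera call.
- robot.hand_in(): hands the job in, once; it reports no verdict.
The state is a dict: "time": time; "qpos": joint angles; "qvel": joint speeds; "joint_efforts": joint torques, N m; "tool_pos": TCP position; "tool_rot": TCP orientation; "contact_force": force on the tool from outside, world axes, zero at the start; "torque": the same for the moment, N m; "opening": finger opening in m.
Only numpy, scipy, OpenCV 4.12 (cv2) and the standard library are available. Lean on these libraries where they do the work, as an engineer would, in place of code of your own. Each camera call takes 0.05 s, during which the arm holds its last target. There are 200 camera calls.

TASK

One of the four clear boxes in the steel basket has a lever at its front and a nutmeg waiting in the chute behind it. Press the lever right down with the fingertips so that the lid lifts fully and the nutmeg rolls into the box, then ease the lever back up under the fingers until the lid is shut, without letting it slam. Touch only the lever: do not handle the lid or the nutmeg, pick nothing up, and leave the other things in the basket where they are.

Things in the scene. Friction and masses are not known exactly. Their poses are not given: they have to be found in the camera images.
- hopper: The clear box with the lever lid, 100 x 100 mm, 75 mm high, open-topped under its lid, 3 mm walls, fixed in the basket. Origin at the centre of its underside, z up; -x is its front, where the lever sticks out, +x its back, where a short steel chute (44 mm wide, sloping down 15 degrees to the box) ends at the rim. Its place in the row of four boxes varies.
- lever (a joint): Angle of lever and lid together, rad: 0 lid shut, 0.55 lever fully down and lid fully open (a hard stop). Lever and lid are linked as a seesaw on a level pin across the box's front top edge: pad down, lid's back edge up. A light spring and the lid's weight shut it: 1 to 3 N on the pad hold it anywhere, and let go it slams. It counts as a slam when it turns shut faster than 1.2 rad/s within the last 0.3 rad (pad rising at about 8 cm/s).
- lever_pad (a point): Centre of the top face of the lever's flat steel press pad, 46 mm wide across (box y) and 34 mm long (box x), 6 mm thick. It lies 65 mm in front of the pin and 20 mm above it with the lid shut; it swings on a 68 mm arc about the pin and is 37 mm lower and about the same distance in front when fully down (66 mm in front, 17 mm below the pin). Nothing is close beside, under or above it.
- lever_pin (a point): Middle of the hinge pin: on the box at x = -50 mm, y = 0, z = 79 mm of the box's frame. The pin runs along the box's y.
- lid_plate: The clear lid, 100 x 98 x 4 mm with steel edge strips, and the 28 mm high steel lip upright on its back edge, which holds the nutmeg back. Origin on the pin; it reaches 100 mm from there to the back.
- nutmeg_center (a point): Centre of the nutmeg, a brown ball of 24 mm diameter. At the start it rests in the chute against the lip of the shut lid (64 mm behind the box's centre, 94 mm above its underside). When the lid's back edge is 30 mm or more up (about 0.3 rad) it rolls under the lid into the box by itself in under a second, and then lies on the floor of the box, its centre 15 mm above the underside.
- nutmeg: The nutmeg as a body (its own axes turn as it rolls; see point nutmeg_center).
- box_sticks: Clear box with a shut snap lid, 100 x 100 x 75 mm high, cinnamon sticks inside, no lever.
- box_pods: Clear box with a shut snap lid, 100 x 100 x 75 mm high, green pods inside, no lever; the wooden spoon lies on it.
- box_corks: Clear box with a shut snap lid, 100 x 100 x 75 mm high, three corks inside, no lever.
- ramekin: White ceramic ramekin, 76 mm across, 42 mm high, standing in front of the box of cinnamon sticks.
- spoon: Wooden spoon 190 mm long, lying on top of the box of pods; origin under its middle.
- tadka_pan: Small round steel pan, 84 mm across, 49 mm high with its handle folded over it, in the right-hand end of the basket.
- jar: Small glass jar with a steel cap, 40 mm across, 75 mm high, at the left-hand end of the basket.

How it is judged:
By the outcome, as a careful person would: the job done as asked, in the order asked, and still so for the second after the job is handed in, with the robot touching nothing.
It also fails if it takes over 35 s, if anything falls off the work surface, if the arm or the gripper's body presses on something with over 40 N, if the wrist force passes 120 N, or if a joint passes its speed limit or range.

## Working session

There is one attempt and no reset: what is moved stays moved. The work goes in short steps, Python scripts to look and compute and a tool call to move; the robot and the scene stay as the last step left them, time stands still between calls to the robot, and variables do not carry over. Pictures are saved under pics/ and viewed, about 8 in all and at most 12, crops included, and the job is handed in when it is done.

Besides the shell and the picture viewer there is one more tool, called after "Call:" in YAML: its name, and indented under it one key for each argument. jog_arm: Moves the arm, as the interface text tells. Its arguments: {"type":"object","properties":{"deltas":{"type":"array","items":{"type":"number"}},"claw":{"type":"number"},"newtons":{"type":"number"}},"required":["deltas"]}

```bash
mkdir -p pics; ls; python3 - <<'E'
from cell import robot
import cv2
for n in("top","side"):
    cv2.imwrite(f"pics/{n}0.png",robot.read_camera(n)[:,:,::-1]); p=robot.camera_params(n); print(n,p)
print(robot.observe())
E
```

```text
pics
top {'fx': 417.29654285544683, 'fy': 417.29654285544683, 'cx': 321.7916117275602, 'cy': 194.45397341278138, 'k1': 0.02920448103041674, 'R': array([[-2.77064746e-02, -9.99615418e-01, -1.16898860e-03],
       [-9.98084796e-01,  2.77287177e-02, -5.52978991e-02],
       [ 5.53090471e-02, -3.65360092e-04, -9.98469216e-01]]), 't': array([0.03345875, 0.60085748, 0.93586967])}
side {'fx': 386.153722045535, 'fy': 386.153722045535, 'cx': 318.53510852909676, 'cy': 204.17891485521014, 'k1': -0.059770320377206886, 'R': array([[-0.90474725, -0.42585704,  0.00884326],
       [-0.32756607,  0.68235391, -0.653524  ],
       [ 0.27227356, -0.59417079, -0.75685413]]), 't': array([0.53652559, 0.24284592, 0.75046927])}
{'time': 0.1, 'qpos': array([ 1.00598068e+00,  3.42608463e-01,  1.52487834e+00, -2.80783656e-06,
        1.27536588e+00, -1.46002133e-01]), 'qvel': array([-2.31528878e-03, -1.63375851e-03, -4.51597374e-03, -7.04295130e-05,
       -4.13381636e-03, -1.18017486e-03]), 'joint_efforts': array([ 2.51364130e-03, -4.32007742e+01, -2.44693977e+01,  7.19201728e-02,
        5.25799650e-02, -1.05009080e-04]), 'tool_pos': array([0.21331416, 0.47936122, 0.23715264]), 'tool_rot': array([-3.14034564e+00, -1.80656645e-04,  2.72277985e+00]), 'contact_force': array([-2.47609675e-01,  8.03120930e-01, -1.30018909e-04]), 'torque': array([-0.03792466,  0.01683762, -0.03747457]), 'opening': 0.09167082412501293}
```

View pics/top0.png

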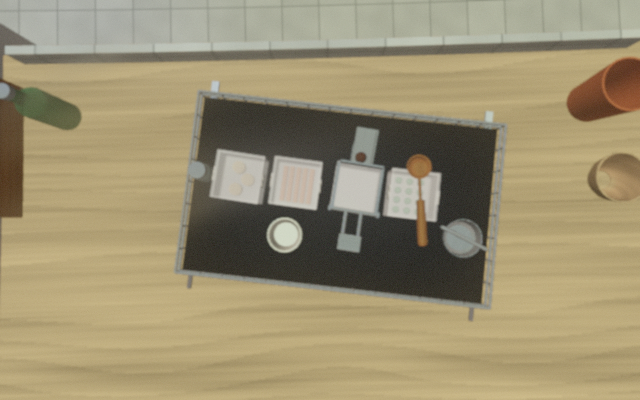

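View pics/side0.png

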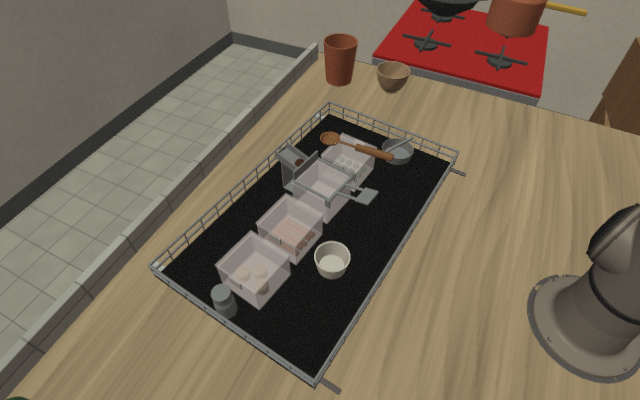

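The top view shows the lever box third from the left: pad at about (349,243), nutmeg at (361,157). In the side view the pad is at about (365,196). I'll enlarge both for exact corners.

```bash
python3 - <<'E'
import cv2,numpy as np
a=cv2.imread("pics/top0.png")[140:260,315:395]; b=cv2.imread("pics/side0.png")[130:230,270:390]
a=cv2.resize(a,None,fx=4,fy=4,interpolation=cv2.INTER_CUBIC);b=cv2.resize(b,None,fx=4,fy=4,interpolation=cv2.INTER_CUBIC)
o=np.zeros((480,800,3),np.uint8);o[:,:320]=a;o[:400,320:]=b
cv2.imwrite("pics/z0.png",o)
E
```

```text
(no output)
```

View pics/z0.png

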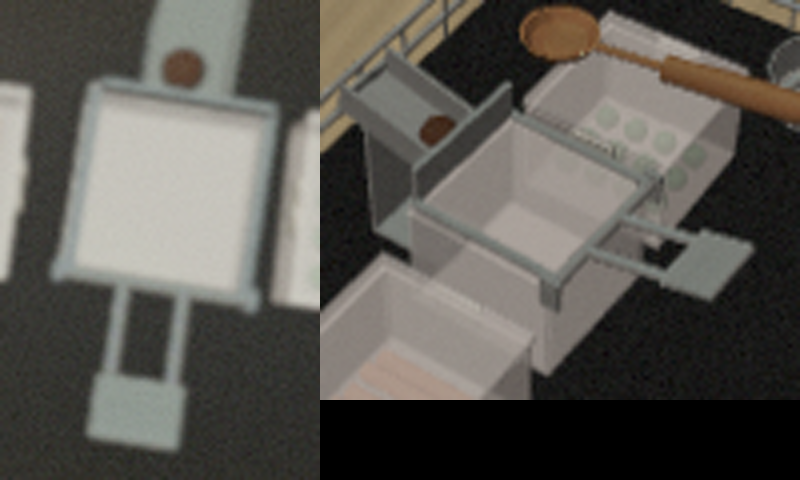

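The enlargement shows the pad centre at top crop (138,411) and side crop (707,262), the nutmeg at (183,68) and (437,130), and the lid-front corners at top (62,272) and (250,300). Now I'll triangulate.

```bash
cat > geo.py <<'E'
import numpy as np, cv2
from cell import robot
def ray(n,u,v):
    p=robot.camera_params(n); K=np.array([[p['fx'],0,p['cx']],[0,p['fy'],p['cy']],[0,0,1]])
    x,y=cv2.undistortPoints(np.array([[[u,v]]],float),K,np.array([p['k1'],0,0,0,0.]))[0,0]
    R=p['R']; d=R.T@[x,y,1]; return -R.T@p['t'],d/np.linalg.norm(d)
def tri(a,b):
    (o,d),(q,e)=ray('top',*a),ray('side',*b)
    s=np.linalg.lstsq(np.c_[d,-e],q-o,rcond=None)[0]; A,B=o+s[0]*d,q+s[1]*e
    return (A+B)/2,np.linalg.norm(A-B)
def plane(n,u,v,z):
    o,d=ray(n,u,v); return o+d*(z-o[2])/d[2]
E
python3 - <<'E'
from geo import *
T=lambda x,y:(315+(x+.5)/4-.5,140+(y+.5)/4-.5)
S=lambda x,y:(270+(x-320+.5)/4-.5,130+(y+.5)/4-.5)
P,e=tri(T(138,411),S(707,262)); N,f=tri(T(183,68),S(437,130)); print(P,e,N,f)
L=plane('top',*T(62,272),P[2]-.02);R=plane('top',*T(250,300),P[2]-.02); print(L,R,np.linalg.norm(L-R))
d=N-P; print('yaw nut',np.arctan2(d[1],d[0]),'len(exp .179)',np.hypot(*d[:2])); w=L-R; print('yaw edge',np.arctan2(-w[0],w[1]))
c=[plane('top',*T(*q),P[2]) for q in((95,373),(188,382),(181,451),(88,440))]; print(np.array(c),np.mean(c,0))
a=c[0]+c[1]-c[2]-c[3]; print('yaw pad',np.arctan2(a[1],a[0]))
E
```

```text
[ 0.49768561 -0.03582884  0.11417103] 0.001435029072645807 [ 0.67288579 -0.06418771  0.11473871] 0.002363818200355146
[5.69180609e-01 1.39216301e-04 9.41710312e-02] [ 0.55185574 -0.09759177  0.09417103] 0.09925470834435994
yaw nut -0.1604736996670923 len(exp .179) 0.1774805019198304
yaw edge -0.17544831247332046
[[ 0.51684346 -0.01478792  0.11417103]
 [ 0.51099037 -0.06196483  0.11417103]
 [ 0.47622815 -0.05724078  0.11417103]
 [ 0.48305423 -0.01021036  0.11417103]] [ 0.49677905 -0.03605097  0.11417103]
yaw pad -0.13486440008748207
```

Call:
jog_arm:
  deltas: [0.17,-0.32,0,0,0,0.055,0.34,-0.64,0,0,0,0.11,0.5,-0.95,0,0,0,0.165]
  claw: 0
  newtons: 10

```text
time: 0.35
tool_pos: [0.2635, 0.3834, 0.2371]
tool_rot: [-3.141, -0.0, 2.988]
contact_force: [1.0, 1.0, 0.2]
opening: 0.0766
```

Call:
jog_arm:
  deltas: [0.17,-0.32,0,0,0,0,0.34,-0.64,0,0,0,0,0.5,-0.95,0,0,0,0]

```text
time: 0.6
tool_pos: [0.3138, 0.288, 0.2375]
tool_rot: [-3.141, -0.0, 2.982]
contact_force: [0.1, -0.2, -0.6]
opening: 0.0565
```

Call:
jog_arm:
  deltas: [0.17,-0.32,0,0,0,0,0.34,-0.64,0,0,0,0,0.5,-0.95,0,0,0,0]

```text
time: 0.85
tool_pos: [0.3638, 0.1929, 0.2376]
tool_rot: [-3.142, -0.0, 2.982]
contact_force: [0.7, 0.2, -0.7]
opening: 0.0364
```

Call:
jog_arm:
  deltas: [0.17,-0.32,0,0,0,0,0.34,-0.64,0,0,0,0,0.5,-0.95,0,0,0,0]

```text
time: 1.1
tool_pos: [0.4139, 0.0978, 0.2376]
tool_rot: [3.142, -0.0, 2.982]
contact_force: [0.8, 0.5, 0.4]
opening: 0.0163
```

Call:
jog_arm:
  deltas: [0.17,-0.32,0,0,0,0,0.34,-0.64,0,0,0,0,0.5,-0.95,0,0,0,0,0.5,-0.95,0,0,0,0]

```text
time: 1.43
tool_pos: [0.4658, -0.0002, 0.2373]
tool_rot: [-3.14, 0.001, 2.977]
contact_force: [-0.5, 1.0, 0.6]
opening: 0.0007
```

Call:
jog_arm:
  deltas: [0.15,-0.19,0,0,0,0,0.3,-0.38,0,0,0,0,0.3,-0.38,-0.3,0,0,0,0.3,-0.38,-0.6,0,0,0,0.3,-0.38,-0.85,0,0,0]

```text
time: 1.85
tool_pos: [0.4928, -0.0333, 0.1509]
tool_rot: [3.141, -0.001, 2.981]
contact_force: [-0.2, 0.6, 0.1]
opening: 0.0005
```

```bash
python3 - <<'E'
import cv2,numpy as np
from cell import robot
t=robot.read_camera("top")[:,:,::-1][140:260,300:420];s=robot.read_camera("side")[:,:,::-1][110:230,270:390]
cv2.imwrite("pics/z1.png",cv2.resize(np.hstack([t,s]),(800,400),interpolation=cv2.INTER_CUBIC))
o=robot.observe();print(o['tool_pos'],o['tool_rot'],o['contact_force'])
E
```

```text
[ 0.49063142 -0.03252824  0.14904423] [ 3.14087172 -0.00894492  2.98181294] [1.08870204 0.45616239 0.18613658]
```

View pics/z1.png

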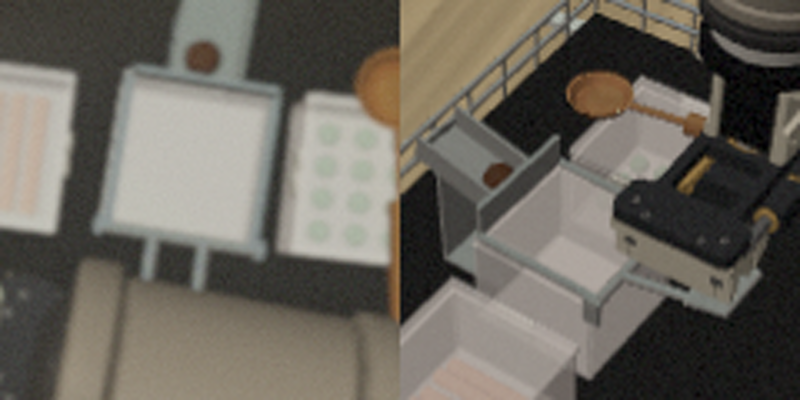

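The side view shows the closed fingertips hovering over the pad, centred, with the nutmeg still in the chute. I'll trim slightly and descend.

Call:
jog_arm:
  deltas: [0.02,-0.02,-0.07,0,0,0,0.02,-0.02,-0.14,0,0,0,0.02,-0.02,-0.17,0,0,0,0.02,-0.02,-0.19,0,0,0,0.02,-0.02,-0.21,0,0,0]

```text
time: 2.37
tool_pos: [0.4959, -0.0353, 0.1323]
tool_rot: [-3.142, 0.001, 2.982]
contact_force: [-0.3, -0.3, -0.7]
opening: 0.0004
```

Call:
jog_arm:
  deltas: [0,0,-0.02,0,0,0,0,0,-0.04,0,0,0,0,0,-0.06,0,0,0,0,0,-0.06,0,0,0]

```text
time: 2.7
tool_pos: [0.4954, -0.0353, 0.1255]
tool_rot: [3.141, -0.0, 2.982]
contact_force: [-0.3, -0.6, -0.0]
opening: 0.0008
```

Call:
jog_arm:
  deltas: [0,0,-0.02,0,0,0,0,0,-0.04,0,0,0,0,0,-0.06,0,0,0,0,0,-0.08,0,0,0,0,0,-0.1,0,0,0]

```text
time: 3.12
tool_pos: [0.4954, -0.0353, 0.1155]
tool_rot: [3.141, -0.0, 2.982]
contact_force: [-0.9, -0.3, 1.6]
opening: 0.0006
```

Call:
jog_arm:
  deltas: [0,0,-0.02,0,0,0,0,0,-0.04,0,0,0,0,0,-0.06,0,0,0,0,0,-0.08,0,0,0,0,0,-0.1,0,0,0]

```text
time: 3.53
tool_pos: [0.4954, -0.0353, 0.1055]
tool_rot: [3.141, -0.0, 2.982]
contact_force: [-2.0, -0.4, 1.7]
opening: 0.0004
```

Call:
jog_arm:
  deltas: [0,0,-0.02,0,0,0,0,0,-0.04,0,0,0,0,0,-0.06,0,0,0,0,0,-0.08,0,0,0]

```text
time: 3.87
tool_pos: [0.4956, -0.0354, 0.0976]
tool_rot: [3.142, 0.0, 2.982]
contact_force: [-0.7, 0.3, 2.4]
opening: 0.0004
```

Call:
jog_arm:
  deltas: [0,0,-0.01,0,0,0,0,0,-0.02,0,0,0]

```text
time: 4.03
tool_pos: [0.4958, -0.0354, 0.0957]
tool_rot: [3.142, 0.001, 2.982]
contact_force: [0.1, 0.5, 2.3]
opening: 0.0006
```

Call:
jog_arm:
  deltas: [0,0,-0.01,0,0,0,0,0,-0.02,0,0,0]

```text
time: 4.2
tool_pos: [0.4959, -0.0354, 0.0938]
tool_rot: [3.142, 0.001, 2.982]
contact_force: [0.6, -0.9, 3.7]
opening: 0.0005
```

Call:
jog_arm:
  deltas: [0,0,-0.01,0,0,0,0,0,-0.01,0,0,0]

```text
time: 4.37
tool_pos: [0.4959, -0.0355, 0.0928]
tool_rot: [3.142, 0.001, 2.982]
contact_force: [1.4, 0.7, 2.9]
opening: 0.0007
```

Call:
jog_arm:
  deltas: [0,0,-0.01,0,0,0,0,0,-0.01,0,0,0]

```text
time: 4.53
tool_pos: [0.4957, -0.0354, 0.0917]
tool_rot: [3.142, 0.001, 2.982]
contact_force: [0.9, 0.4, 3.1]
opening: 0.0003
```

```bash
python3 - <<'E'
import cv2,numpy as np
from cell import robot
t=robot.read_camera("top")[:,:,::-1][140:260,300:420];s=robot.read_camera("side")[:,:,::-1][110:230,270:390]
cv2.imwrite("pics/z2.png",cv2.resize(np.hstack([t,s]),(800,400),interpolation=cv2.INTER_CUBIC))
o=robot.observe();print(o['tool_pos'],o['tool_rot'],o['contact_force'])
E
```

```text
[ 0.49564011 -0.03539539  0.09179419] [3.14151059e+00 3.97227836e-04 2.98191138e+00] [ 1.03346999 -0.05802444  1.60104052]
```

View pics/z2.png

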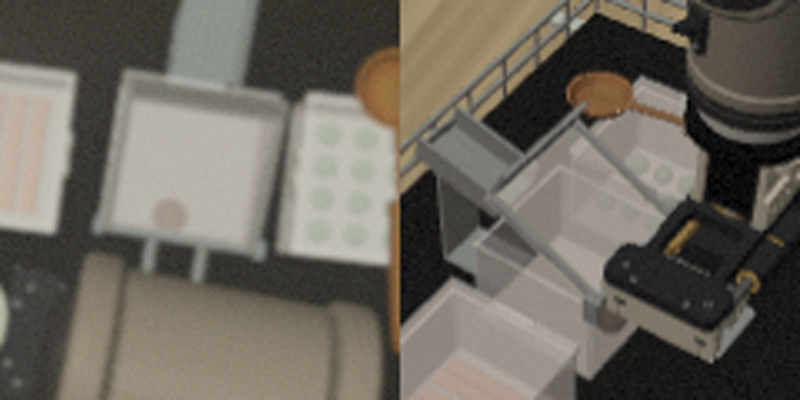

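The lid is well up and the nutmeg is in the box, at top crop (170,215). The stop hasn't been felt yet, so I'll keep pressing in small steps until the force rises.

Call:
jog_arm:
  deltas: [0,0,-0.01,0,0,0,0,0,-0.01,0,0,0]

```text
time: 4.8
tool_pos: [0.4955, -0.0354, 0.0907]
tool_rot: [3.142, 0.0, 2.982]
contact_force: [0.5, -0.2, 2.7]
opening: 0.0005
```

Call:
jog_arm:
  deltas: [0,0,-0.01,0,0,0,0,0,-0.01,0,0,0]

```text
time: 4.97
tool_pos: [0.4954, -0.0353, 0.0896]
tool_rot: [3.141, -0.0, 2.982]
contact_force: [1.3, 0.5, 2.6]
opening: 0.0006
```

Call:
jog_arm:
  deltas: [0,0,-0.01,0,0,0,0,0,-0.01,0,0,0]

```text
time: 5.13
tool_pos: [0.4954, -0.0353, 0.0886]
tool_rot: [3.141, -0.0, 2.982]
contact_force: [0.2, 0.2, 3.0]
opening: 0.0004
```

Call:
jog_arm:
  deltas: [0,0,-0.01,0,0,0,0,0,-0.01,0,0,0]

```text
time: 5.3
tool_pos: [0.4954, -0.0353, 0.0876]
tool_rot: [3.141, -0.0, 2.982]
contact_force: [0.8, 1.4, 3.3]
opening: 0.0004
```

Call:
jog_arm:
  deltas: [0,0,-0.01,0,0,0,0,0,-0.01,0,0,0]

```text
time: 5.47
tool_pos: [0.4956, -0.0354, 0.0869]
tool_rot: [3.142, 0.0, 2.982]
contact_force: [0.9, -0.2, 4.5]
opening: 0.0002
```

Call:
jog_arm:
  deltas: [0,0,-0.01,0,0,0,0,0,-0.01,0,0,0]

```text
time: 5.63
tool_pos: [0.4958, -0.0354, 0.0865]
tool_rot: [3.142, 0.001, 2.982]
contact_force: [-1.5, 0.6, 11.0]
opening: 0.0002
```

Call:
jog_arm:
  deltas: [0,0,-0.01,0,0,0,0,0,-0.01,0,0,0]

```text
time: 5.8
tool_pos: [0.4959, -0.0354, 0.0862]
tool_rot: [-3.142, 0.002, 2.982]
contact_force: [-3.2, 0.3, 17.2]
opening: 0.0007
```

Hard stop felt (17 N). Now I'll ease up at about 24 mm/s, slower at the end.

Call:
jog_arm:
  deltas: [0,0,0.02,0,0,0,0,0,0.04,0,0,0,0,0,0.06,0,0,0,0,0,0.08,0,0,0,0,0,0.1,0,0,0]

```text
time: 6.22
tool_pos: [0.4947, -0.0352, 0.0945]
tool_rot: [3.141, -0.002, 2.982]
contact_force: [-2.6, 0.4, 2.2]
opening: 0.0007
```

Call:
jog_arm:
  deltas: [0,0,0.02,0,0,0,0,0,0.04,0,0,0,0,0,0.06,0,0,0,0,0,0.08,0,0,0,0,0,0.1,0,0,0]

```text
time: 6.63
tool_pos: [0.4956, -0.0353, 0.105]
tool_rot: [3.141, 0.0, 2.982]
contact_force: [-1.1, 0.1, 1.4]
opening: 0.0004
```

Call:
jog_arm:
  deltas: [0,0,0.015,0,0,0,0,0,0.03,0,0,0,0,0,0.045,0,0,0,0,0,0.06,0,0,0,0,0,0.075,0,0,0]

```text
time: 7.05
tool_pos: [0.4959, -0.0354, 0.1125]
tool_rot: [3.142, 0.001, 2.982]
contact_force: [1.1, -0.9, 2.1]
opening: 0.0008
```

Call:
jog_arm:
  deltas: [0,0,0.01,0,0,0,0,0,0.02,0,0,0,0,0,0.03,0,0,0,0,0,0.04,0,0,0,0,0,0.05,0,0,0]

```text
time: 7.47
tool_pos: [0.4955, -0.0354, 0.1173]
tool_rot: [3.142, 0.0, 2.982]
contact_force: [1.4, 0.6, 0.4]
opening: 0.0003
```

Call:
jog_arm:
  deltas: [0,0,0.01,0,0,0,0,0,0.02,0,0,0,0,0,0.03,0,0,0,0,0,0.04,0,0,0,0,0,0.05,0,0,0]

```text
time: 7.88
tool_pos: [0.4955, -0.0353, 0.1223]
tool_rot: [3.141, -0.0, 2.982]
contact_force: [0.6, -0.5, 0.9]
opening: 0.0005
```

Call:
jog_arm:
  deltas: [0,0,0.01,0,0,0,0,0,0.02,0,0,0,0,0,0.03,0,0,0,0,0,0.04,0,0,0,0,0,0.05,0,0,0]

```text
time: 8.3
tool_pos: [0.4951, -0.0353, 0.1271]
tool_rot: [3.141, -0.001, 2.982]
contact_force: [-0.3, 0.3, -0.6]
opening: 0.0005
```

Call:
jog_arm:
  deltas: [0,0,0.01,0,0,0,0,0,0.02,0,0,0,0,0,0.03,0,0,0,0,0,0.04,0,0,0,0,0,0.05,0,0,0]

```text
time: 8.72
tool_pos: [0.4955, -0.0353, 0.1323]
tool_rot: [3.141, -0.0, 2.982]
contact_force: [1.1, -0.7, 0.6]
opening: 0.0008
```

Call:
jog_arm:
  deltas: [0,0,0.1,0,0,0,0,0,0.3,0,0,0,0,0,0.6,0,0,0,0,0,0.9,0,0,0,0,0,1.0,0,0,0]

```text
time: 9.13
tool_pos: [0.497, -0.0356, 0.2364]
tool_rot: [-3.141, 0.006, 2.982]
contact_force: [0.6, -0.4, 0.0]
opening: 0.0004
```

Call:
jog_arm:
  deltas: [-0.2,0.3,0,0,0,0,-0.35,0.6,0,0,0,0,-0.5,0.95,0,0,0,0]

```text
time: 9.38
tool_pos: [0.4448, 0.0599, 0.2325]
tool_rot: [3.142, 0.001, 2.98]
contact_force: [0.5, 0.2, -0.5]
opening: 0.0003
```

Call:
jog_arm:
  deltas: [-0.2,0.3,0,0,0,0,-0.35,0.6,0,0,0,0,-0.5,0.95,0,0,0,0,-0.5,0.95,0,0,0,0]

```text
time: 9.72
tool_pos: [0.3926, 0.1591, 0.2325]
tool_rot: [3.14, -0.001, 2.987]
contact_force: [-0.7, -0.8, -0.3]
opening: 0.0004
```

```bash
python3 - <<'E'
import cv2,numpy as np
from cell import robot
t=robot.read_camera("top")[:,:,::-1][80:320,170:520];s=robot.read_camera("side")[:,:,::-1][80:320,150:470]
cv2.imwrite("pics/z3.png",cv2.resize(np.hstack([t,s]),(800,287),interpolation=cv2.INTER_CUBIC))
cv2.imwrite("pics/z4.png",cv2.resize(np.hstack([t[60:180,130:250],s[30:150,120:240]]),(800,400),interpolation=cv2.INTER_CUBIC))
o=robot.observe();print(o['time'],o['tool_pos'],o['qvel'],o['contact_force'])
E
```

```text
9.8167 [0.39499244 0.15565651 0.23247738] [-0.05604408  0.01201143 -0.01187374 -0.0073708  -0.00328591 -0.01017882] [-0.17514245 -0.248765    1.14966493]
```

View pics/z3.png

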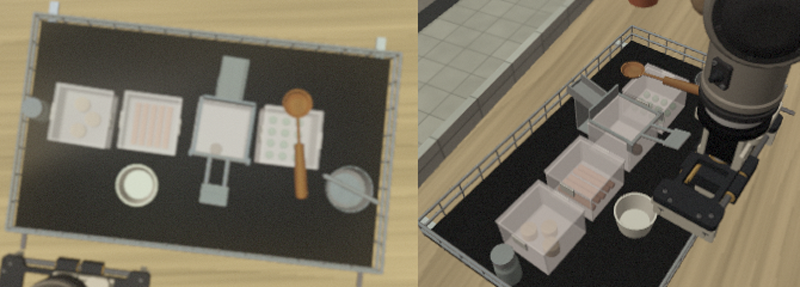

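View pics/z4.png

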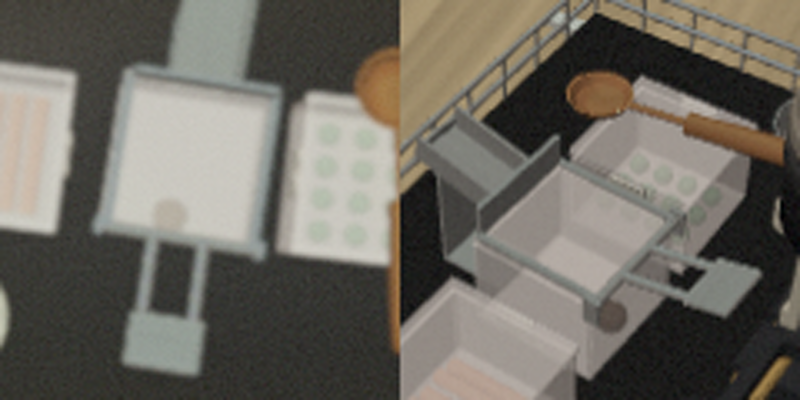

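The lid is shut as it was at the start, the nutmeg is on the box floor (top crop (170,215)), the chute is empty, and everything else is where it was. The arm is clear.

```bash
python3 -c "
from cell import robot
print(robot.hand_in())"
```

```text
the job is handed in; nothing more can be done
None
```

The nutmeg is in the lever box and the lid is shut again; I handed the job in at about 10 s of robot time.

- **Pressing:** With the gripper closed, I pressed the lever pad down until the force rose from about 3 N to 17 N, which I took as the hard stop. The pad had dropped close to the 37 mm expected.
- **Easing back:** I raised the fingers at about 24 mm/s, slowing to 12 mm/s near the end. The force faded to zero as the lid shut, and the 12 mm/s is well under the roughly 80 mm/s slam limit. I had no direct reading of the lever's speed.
- **Last checks:** The final pictures show the lid shut as at the start, the nutmeg on the box floor and the chute empty. The other things are where they were and the arm is clear.
- **One small mismatch:** The stop came about 5 mm lower than I expected for vertical fingers, so I kept pressing in small steps until I felt it. No check failed.

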